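# Carry the open caddy of thumb nuts to the assembly mat

## Robot

A 6-joint arm with a two-finger parallel gripper is mounted at the origin on a cart in front of the work surface, level with it; the furniture and walls round the work are solid. World frame = base frame: x ahead of the robot, y to its left, z up, the work surface at z = 0. Lengths are in m, angles in rad, forces in N, time in s.
With the tool pointing down it reaches from about 0.35 to 0.975 m from the base axis. Payload 4.9 kg.
Tool frame: the origin (TCP) lies midway between the tips of the shut fingers; the grasp point (between the pads) lies 19 mm behind it; z points along the fingers, y is the direction in which the jaws open and shut (so a half turn about z gives the same grasp; the last joint's range is limited). The gripper opens to 85 mm and grips with 20 to 120 N. Pads are 22 mm wide; open, the fingers measure 114 mm over their backs; the gripper's body (76 mm by 85 mm) begins 54 mm behind the grasp point. The pads swing forward as they close: fully open they stand 13 mm farther back than shut.
Start: joints at [-1.331, 0.053, 1.613, -0, 1.476, -0.119], TCP at [0.219, -0.585, 0.194] pointing down, gripper open.
Joint ranges: [-3.01, 3.01], [-1.01, 2.22], [0.06, 2.58], [-1.02, 4.17], [0.09, 2.62], [-3.14, 3.14]. Speed limits (rad/s): [2.57, 2.57, 3.14, 3.14, 3.14, 3.14].

## Interface

Orientations are given as a unit quaternion [w, x, y, z].
In Python, from plant import manip, cams gives the robot as it stands.
- The arm moves only by the tool jog_arm, never from a script. Its argument "targets" is a list of rows, each a list of 4 numbers: the shift along the tool's x, y, z in m, then the turn about the tool's z in degrees. A call has 1 to 5 rows; each row is the pose to reach, as a shift and turn from the pose commanded when the call began, along the tool's axes at that moment; what a row does not reach only later rows make up. A row lasts 1/12 s, in which the tool goes at most 41.7 mm and 7.16 degrees, less where a joint would pass 70% of its speed; a pose out of reach is approached as far as the arm can. A call with a gripper value outside its range is refused whole. "fingers" is the opening, from 0 (shut) to 1 (fully open), set as the call begins (left out, the last holds). The fingers move at their own pace and stop on an object; the grip force is fixed at half the most. Time passes only in rows, so rows that repeat a pose let the fingers close. It gives the time, the measured TCP pose, the force and the opening at its end, in the units of the state.
- manip.state(): the state, without advancing time (a new reading comes with each control period).
- cams.grab_frame(name): name is "scene" or "top" or "wrist"; returns the picture (384x512x3 uint8, red, green, blue); there is no depth.
- cams.get_calibration(name): a dict with "camera_matrix" (3x3 intrinsics, pixels), "cam_to_world" (4x4, takes a point from camera to world coordinates). Camera axes: x right, y up, looking along -z (the intrinsics and any distortion apply to the point x, -y, -z); pixel columns grow to the right and rows downward; lengths in m; the calibration is good to about 2 mm. A picture is of the moment at which its call begins: read the wrist's pose just before it. get_calibration takes no time and is no camera call; for the wrist camera it gives the pose at the moment of the call.
- manip.job_done(): hands the job in, once; it reports no verdict.
The state is a dict: "time": time; "joint_pos": joint angles; "joint_vel": joint speeds; "joint_efforts": joint torques, N m; "tool_pos": TCP position; "tool_rot": TCP orientation; "contact_force": force on the tool from outside, world axes, zero at the start; "ft_torque": the same for the moment, N m; "gripper_width": opening from 0.0 (shut) to 1.0 (fully open).
Only numpy, scipy, OpenCV 4.12 (cv2) and the standard library are available. Lean on these libraries where they do the work, as an engineer would, in place of code of your own. Each camera call takes 0.05 s, during which the arm holds its last target. There are 200 camera calls.

## Task

Lift the blue open caddy that holds the two loose brass thumb nuts by its handle, carry it level so that both nuts stay in it, and set it down squarely in the middle of the yellow outline on the black assembly mat, lowering it fully onto the mat before letting go.

Things in the scene. Friction and masses are not known exactly. Their poses are not given: they have to be found in the camera images.
- caddy: Blue open-topped caddy, 110 (x) by 76 mm (y), walls 28 mm high, 3 mm thick, about 0.25 kg. Over its lengthwise divider stands the handle on two posts: a bar 86 mm long (x), 14 mm thick (y), from 54 to 76 mm above the underside, centred. Origin: centre of the underside; z up. A grey caddy of the same shape with white rings stands near and is not wanted.
- mat: Black rubber mat, 194 x 118 mm, 3 mm thick, fixed to the worktop, with a yellow rectangular outline of 134 x 100 mm inside. Origin: centre of the yellow outline, at the mat's underside (its top is at z = 3 mm); x along the outline's long side, y along its short side. A small metal cell, 30 mm high, is fixed on the mat outside the outline, with its middle about 97 mm from the outline's centre in +x.
- nut_a: Brass thumb nut, 23 mm wide and 15 mm high, 30 g, standing loose on the caddy's floor on one side of the divider. Origin: centre of its underside.
- nut_b: Brass thumb nut like nut_a, standing loose on the caddy's floor on the other side of the divider. Origin: centre of its underside.

How it is judged:
By the outcome, as a careful person would: the job done as asked, in the order asked, and still so for the second after the job is handed in, with the robot touching nothing.
It also fails if it takes over 40 s, if anything falls off the work surface, if the arm or the gripper's body presses on something with over 40 N, if the wrist force passes 120 N, or if a joint passes its speed limit or range.

## Working session

There is one attempt and no reset: what is moved stays moved. The work goes in short steps, Python scripts to look and compute and a tool call to move; the robot and the scene stay as the last step left them, time stands still between calls to the robot, and variables do not carry over. Pictures are saved under pics/ and viewed, about 8 in all and at most 12, crops included, and the job is handed in when it is done.

Besides the shell and the picture viewer there is one more tool, called after "Call:" in YAML: its name, and indented under it one key for each argument. jog_arm: Moves the arm, as the interface text tells. Its arguments: {"type":"object","properties":{"targets":{"type":"array"},"fingers":{"type":"number"}},"required":["targets"]}

```bash
mkdir -p pics; ls
python3 - <<'E'
from plant import manip,cams
import cv2,numpy as np
s=manip.state();print(s)
for n in ("scene","top"):
    c=cams.get_calibration(n);print(n,c)
    cv2.imwrite(f"pics/{n}0.png",cams.grab_frame(n)[:,:,::-1])
print(cams.get_calibration("wrist"))
E
```

```text
pics
{'time': 0.0, 'joint_pos': array([-1.33097995e+00,  5.33479572e-02,  1.61433782e+00,  1.74921754e-06,
        1.47599712e+00, -1.18978349e-01]), 'joint_vel': array([ 0.00044855,  0.00018161,  0.00071254,  0.00015831, -0.00023055,
        0.001096  ]), 'joint_efforts': array([ 1.37033072e-03, -3.93681979e+01, -3.70174384e+01, -1.79949925e-04,
        7.06215680e-03,  1.55248733e-05]), 'tool_pos': array([ 0.21930781, -0.58449194,  0.19244245]), 'tool_rot': array([-1.04326570e-03,  9.83950881e-01,  1.78436461e-01, -6.22377108e-05]), 'contact_force': array([-0.58596108,  0.7943653 ,  0.03146033]), 'ft_torque': array([-0.029733  , -0.01819978,  0.04530617]), 'gripper_width': 0.9958977462299461}
scene {'camera_matrix': array([[435.81276348,   0.        , 258.61234408],
       [  0.        , 435.81276348, 193.16666511],
       [  0.        ,   0.        ,   1.        ]]), 'cam_to_world': array([[ 0.59149412,  0.45962599, -0.66247918, -0.1118237 ],
       [-0.80623381,  0.34838588, -0.47813631, -0.53788941],
       [ 0.01103452,  0.81692792,  0.57663421,  0.54279039],
       [ 0.       
[... 218 characters left out ...]
]), 'cam_to_world': array([[-0.00235636,  0.98010422, -0.19846954,  0.30239775],
       [-0.99991992, -0.00477704, -0.01171877, -0.14209074],
       [-0.01243372,  0.19842603,  0.980037  ,  0.89463351],
       [ 0.        ,  0.        ,  0.        ,  1.        ]])}
{'camera_matrix': array([[269.46921304,   0.        , 257.5732703 ],
       [  0.        , 269.46921304, 190.52509541],
       [  0.        ,   0.        ,   1.        ]]), 'cam_to_world': array([[ 0.35117956,  0.89662178,  0.2697078 ,  0.28846968],
       [-0.93630213,  0.33732358,  0.09772983, -0.55902364],
       [-0.00335211, -0.28684871,  0.95797003,  0.37331347],
       [ 0.        ,  0.        ,  0.        ,  1.        ]])}
```

View pics/top0.png

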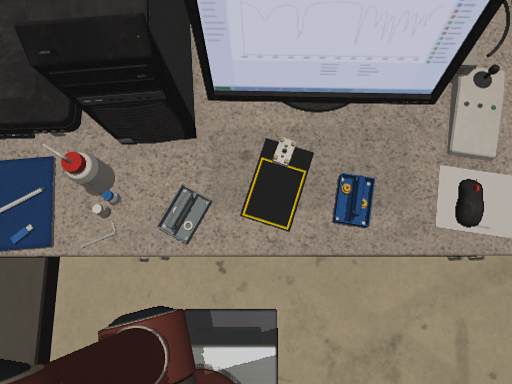

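View pics/scene0.png

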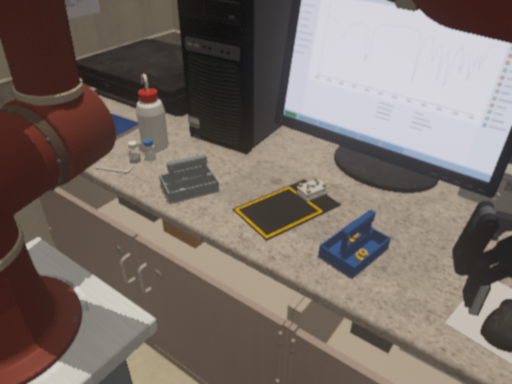

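The top view shows the wanted blue caddy at about (354,200) with both nuts in it, the mat outline at about (275,193) with the cell at (285,150), and the grey decoy at (185,214). The scene view agrees: its handle runs roughly away from the robot. Next I'll measure the caddy and mat.

```bash
cat > h.py <<'E'
import cv2,numpy as np
from plant import manip,cams
def ray(c,uv,z):
    K,T=c["camera_matrix"],c["cam_to_world"]
    uv=np.atleast_2d(uv).astype(float)
    d=np.c_[(uv[:,0]-K[0,2])/K[0,0],-(uv[:,1]-K[1,2])/K[1,1],-np.ones(len(uv))]@T[:3,:3].T
    o=T[:3,3]; return o+d*((z-o[2])/d[:,2])[:,None]
def proj(c,P):
    K,T=c["camera_matrix"],c["cam_to_world"]
    q=(np.atleast_2d(P)-T[:3,3])@T[:3,:3]
    return np.c_[K[0,2]+K[0,0]*q[:,0]/-q[:,2],K[1,2]+K[1,1]*q[:,1]/q[:,2]]
def big(m):
    return max(cv2.findContours(m,cv2.RETR_EXTERNAL,cv2.CHAIN_APPROX_NONE)[0],key=cv2.contourArea)[:,0]
def rect(P):
    r=cv2.minAreaRect(np.float32(P[:,:2]*1000)); b=cv2.boxPoints(r)
    e=[b[1]-b[0],b[2]-b[1]]; e=max(e,key=np.linalg.norm); a=np.degrees(np.arctan2(e[1],e[0]))
    return r[0],sorted(r[1]),(a+90)%180-90
def masks(img):
    h=cv2.cvtColor(img,cv2.COLOR_RGB2HSV)
    return cv2.inRange(h,(22,120,120),(34,255,255)),cv2.inRange(h,(100,120,40),(125,255,255))
E
python3 - <<'E'
from h import *
for n in("top","scene"):
    img=cv2.imread(f"pics/{n}0.png")[:,:,::-1].copy();c=cams.get_calibration(n)
    y,b=masks(img)
    if n=="top": 
        b[:, :300]=0;b[:150]=0; b[:,400:]=0; y[:130]=0
    else: b[:200]=0;b[:,:300]=0;b[:,400:]=0;y[:150]=0;y[240:]=0;
    Y=big(y);print(n,"mat",rect(ray(c,Y,.003)))
    B=big(b);print("caddy@28",rect(ray(c,B,.028)),cv2.boundingRect(B))
img=cv2.imread("pics/top0.png");s=cv2.imread("pics/scene0.png")
cv2.imwrite("pics/crop1.png",np.hstack([cv2.resize(img[160:240,315:395],(400,400),interpolation=2),cv2.resize(s[205:285,315:395],(400,400),interpolation=2)]))
E
```

```text
top mat ((482.32183837890625, -159.6414031982422), [108.16902923583984, 143.38316345214844], np.float32(-17.937523))
caddy@28 ((461.1552734375, -335.10577392578125), [77.86735534667969, 111.84321594238281], np.float32(-10.189896)) (334, 173, 41, 54)
scene mat ((484.9955749511719, -157.7615203857422), [109.36003112792969, 143.95518493652344], np.float32(-18.331589))
caddy@28 ((519.4797973632812, -315.6607666015625), [12.319686889648438, 88.2543716430664], np.float32(-10.323524)) (343, 211, 31, 22)
```

View pics/crop1.png

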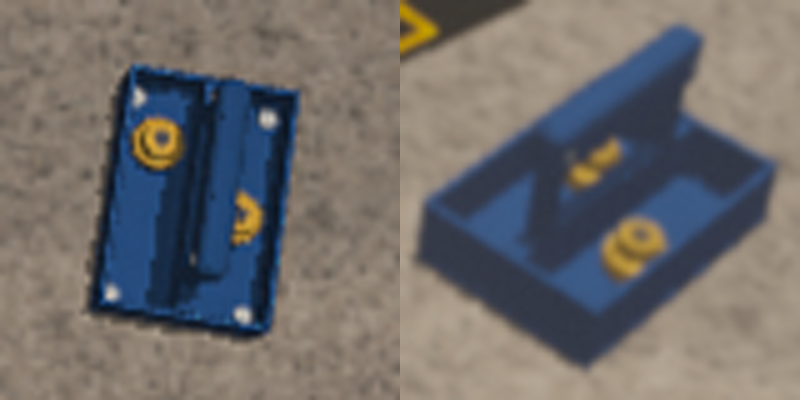

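Call:
jog_arm:
  targets:
    - [0.02,-0.01,0,4]
    - [0.05,-0.025,0,11]
    - [0.085,-0.04,0,18]
    - [0.12,-0.057,0,25]
    - [0.155,-0.073,0,31]
  fingers: 1

```text
time: 0.52
tool_pos: [0.3395, -0.4608, 0.1931]
tool_rot: [-0.0, 0.996, -0.094, -0.0]
contact_force: [1.2, -0.4, 0.2]
gripper_width: 0.998
```

```bash
cat >> h.py <<'E'
from scipy.spatial.transform import Rotation as R
def go(xy,yaw,z):
    s=manip.state();q=s["tool_rot"];r=R.from_quat(np.r_[q[1:],q[0]]).as_matrix()
    d=np.r_[xy,z]-s["tool_pos"];h=np.degrees(np.arctan2(r[1,0],r[0,0]))
    print("t",round(s["time"],2),"pos",s["tool_pos"].round(4),"head",round(h,2),"z",r[:,2].round(4),"shift",(r.T@d).round(4),"turn",round((h-yaw+90)%180-90,2),"F",s["contact_force"].round(1),"w",round(s["gripper_width"],3))
E
python3 - <<'E'
from h import *
go([.461,-.335],-10.2,.19)
a,b=cams.get_calibration("top"),cams.get_calibration("scene")
for z in(.05,.1,.15,.2): print(z,ray(a,[[210,100],[433,103]],z).round(3)[:,:2],ray(b,[[280,115],[490,188]],z).round(3)[:,:2])
E
```

```text
t 0.52 pos [ 0.3395 -0.4608  0.1931] head -10.82 z [-4.e-04  9.e-04 -1.e+00] shift [ 0.0957 -0.1464  0.0031] turn -0.62 F [ 1.2 -0.4  0.2] w 0.998
0.05 [[ 0.688 -0.015]
 [ 0.677 -0.519]] [[ 0.776  0.037]
 [ 0.751 -0.49 ]]
0.1 [[ 0.665 -0.022]
 [ 0.655 -0.497]] [[ 0.686 -0.021]
 [ 0.663 -0.495]]
0.15 [[ 0.643 -0.03 ]
 [ 0.633 -0.474]] [[ 0.596 -0.08 ]
 [ 0.576 -0.5  ]]
0.2 [[ 0.62  -0.037]
 [ 0.61  -0.452]] [[ 0.506 -0.138]
 [ 0.488 -0.505]]
```

Call:
jog_arm:
  targets:
    - [0.017,-0.026,0,0]
    - [0.04,-0.062,0,0]
    - [0.065,-0.1,0,0]
    - [0.085,-0.13,0,-0.3]
    - [0.096,-0.146,0.003,-0.6]

```text
time: 0.93
tool_pos: [0.4623, -0.3329, 0.1909]
tool_rot: [-0.0, 0.996, -0.084, 0.001]
contact_force: [0.7, 0.3, -0.2]
gripper_width: 1.005
```

Run:
```python
from h import *
go([.461,-.335],-10.2,.19)
c=cams.get_calibration("wrist");img=cams.grab_frame("wrist")
np.savez("w1.npz",img=img,**c)
cv2.imwrite("pics/w1.png",img[:,:,::-1])
a=np.radians(-10.2);R2=np.array([[np.cos(a),-np.sin(a)],[np.sin(a),np.cos(a)]])
P=[np.r_[np.array([.461,-.335])+R2@[x,y],.076] for x,y in((-.043,-.007),(.043,-.007),(.043,.007),(-.043,.007))]
print("expected bar top corners",proj(c,P).round(1))
```

```text
t 0.93 pos [ 0.4623 -0.3329  0.1909] head -9.64 z [ 1.4e-03  8.0e-04 -1.0e+00] shift [-0.0009  0.0023  0.0009] turn 0.56 F [ 0.7  0.3 -0.2] w 1.005
expected bar top corners [[265.8 214.1]
 [267.3 140.2]
 [254.4 140. ]
 [253.9 214. ]]
```

View pics/w1.png

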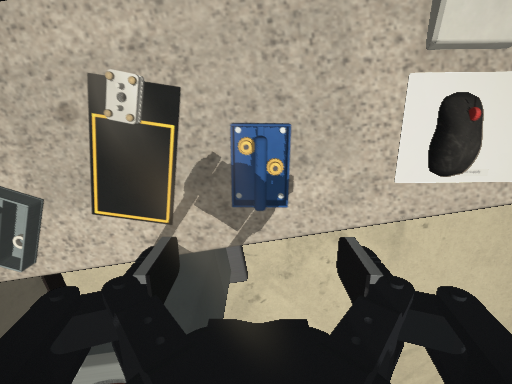

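The wrist view shows the bar at columns about 254–267 and rows about 136–210, centred between the fingers. The caddy rim spans (231,123) to (291,208). I'll refine both the caddy and the mat from this view.

Run:
```python
from h import *
f=np.load("w1.npz");c=f;img=f["img"]
y,b=masks(img)
b[:, :200]=0;b[:,330:]=0
B=big(b);print(cv2.boundingRect(B))
for z in(0.028,):
  P=ray(c,B,z);print("caddy",rect(P))
# upper rim part only (far edge + sides)
Y=big(y);print("mat",rect(ray(c,Y,.003)))
print("bar ends",ray(c,[[260,137],[260,210]],.076).round(4))
v=cv2.cvtColor(img,cv2.COLOR_RGB2GRAY)
for r in(160,180,200): print(r,v[r,245:277])
print(v[128:146,261],v[200:216,260])
```

```text
(235, 124, 56, 86)
caddy ((462.16705322265625, -337.43994140625), [69.25303649902344, 112.53561401367188], np.float32(-9.9652405))
mat ((496.9834289550781, -214.59210205078125), [39.2921257019043, 103.43489074707031], np.float32(5.4369736))
bar ends [[ 0.5067 -0.3423  0.076 ]
 [ 0.4237 -0.3284  0.076 ]]
160 [ 93  92  91  90  90  69  56  54  52  51  62  72  79  82  82  82  82  82
  81  77  70  66  76  81  98 160 179 193 196 197 196 196]
180 [61 60 59 59 58 57 56 56 54 49 47 49 51 51 50 50 50 49 65 69 65 54 49 49
 50 50 61 60 51 49 49 48]
200 [49 49 48 49 48 47 46 46 45 47 50 52 53 53 52 52 51 50 48 46 41 36 37 37
 36 37 37 38 37 36 36 36]
[93 92 92 91 92 91 91 69 39 48 65 74 79 82 82 83 83 82] [ 52  51  52  52  52  52  52  53  52  51  58  93 101 101 100 102]
```

Call:
jog_arm:
  targets:
    - [0,0.002,0.015,0.4]
    - [0,0.002,0.04,0.4]
    - [0,0.002,0.065,0.4]
    - [0,0.002,0.08,0.4]
    - [0,0.002,0.08,0.4]

```text
time: 1.4
tool_pos: [0.4566, -0.336, 0.1054]
tool_rot: [-0.003, 0.996, -0.089, -0.004]
contact_force: [0.6, -0.5, -1.3]
gripper_width: 1.002
```

Run:
```python
from h import *
go([.463,-.3355],-10,.046)
c=cams.get_calibration("wrist");img=cams.grab_frame("wrist")
np.savez("w2.npz",img=img,**c)
cv2.imwrite("pics/w2.png",img[:,:,::-1])
print(cams.get_calibration("wrist")["cam_to_world"][:3,3])
```

```text
t 1.4 pos [ 0.4566 -0.336   0.1054] head -10.26 z [-0.0067  0.0062 -1.    ] shift [ 0.0067 -0.0013  0.0594] turn -0.26 F [ 0.6 -0.5 -1.3] w 1.002
[ 0.53102253 -0.35051837  0.28830359]
```

View pics/w2.png

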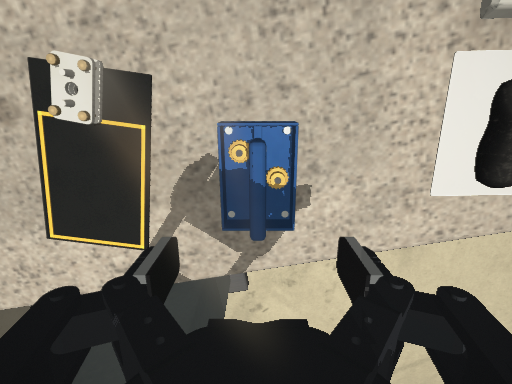

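The bar is at columns about 250–266 and rows about 138–240, centred between the jaws, with both nuts visible.

Run:
```python
from h import *
go([.463,-.3355],-10,.046)
f=np.load("w2.npz");img=f["img"]
y,b=masks(img); b[:, :190]=0;b[:,330:]=0
print(cv2.boundingRect(big(b)))
print("bar ends",ray(f,[[257.5,138.5],[258,240.5]],.076).round(4))
print("rim",ray(f,[[218,122],[298,122],[295,231],[221,231]],.028).round(4))
```

```text
t 1.45 pos [ 0.4577 -0.337   0.1079] head -10.26 z [-0.0041  0.0038 -1.    ] shift [ 0.0052 -0.0022  0.0619] turn -0.26 F [-0.6 -0.5 -0. ] w 1.004
(219, 122, 79, 118)
bar ends [[ 0.5081 -0.3445  0.076 ]
 [ 0.4224 -0.3294  0.076 ]]
rim [[ 0.5243 -0.3098  0.028 ]
 [ 0.5111 -0.3829  0.028 ]
 [ 0.4017 -0.3649  0.028 ]
 [ 0.4153 -0.2884  0.028 ]]
```

Call:
jog_arm:
  targets:
    - [0.002,0.001,0.012,0]
    - [0.002,0.001,0.032,0]
    - [0.002,0.001,0.05,0]
    - [0.002,0.001,0.06,0]
    - [0.002,0.001,0.064,0]

```text
time: 1.87
tool_pos: [0.4608, -0.3392, 0.0454]
tool_rot: [-0.001, 0.996, -0.089, -0.001]
contact_force: [0.2, 0.9, -1.0]
gripper_width: 0.996
```

Call:
jog_arm:
  targets:
    - [0,0,0,0]
    - [0,0,0,0]

```text
time: 2.03
tool_pos: [0.4619, -0.3402, 0.0477]
tool_rot: [0.001, 0.996, -0.089, 0.001]
contact_force: [-0.1, 0.6, 1.0]
gripper_width: 1.002
```

Run:
```python
from h import *
go([.464,-.3367],-10,.046)
```

```text
t 2.03 pos [ 0.4619 -0.3402  0.0477] head -10.25 z [ 0.0012 -0.0011 -1.    ] shift [ 0.0014 -0.0038  0.0017] turn -0.25 F [-0.1  0.6  1. ] w 1.002
```

Call:
jog_arm:
  targets:
    - [0.001,-0.0035,0.002,0]
    - [0.001,-0.0035,0.002,0]
    - [0.001,-0.0035,0.002,0]

```text
time: 2.28
tool_pos: [0.4634, -0.3365, 0.0455]
tool_rot: [0.0, 0.996, -0.089, 0.001]
contact_force: [-0.1, 0.2, -0.6]
gripper_width: 0.998
```

Call:
jog_arm:
  targets:
    - [0,0,0,0]
    - [0,0,0,0]
    - [0,0,0,0]
    - [0,0,0,0]
    - [0,0,0,0]
  fingers: 0

```text
time: 2.7
tool_pos: [0.4629, -0.3363, 0.0447]
tool_rot: [-0.0, 0.996, -0.089, -0.0]
contact_force: [0.0, 0.7, 0.2]
gripper_width: 0.301
```

Call:
jog_arm:
  targets:
    - [0,0,0,0]
    - [0,0,0,0]
    - [0,0,0,0]
    - [0,0,0,0]
    - [0,0,0,0]

```text
time: 3.12
tool_pos: [0.4629, -0.3363, 0.0447]
tool_rot: [-0.0, 0.996, -0.089, -0.0]
contact_force: [-0.1, 0.2, 0.6]
gripper_width: -0.001
```

The gripper closed fully, so the grasp missed the bar. I'll look before doing anything else.

Run:
```python
from h import *
go([.464,-.3367],-10,.046)
a=cams.grab_frame("wrist");b=cams.grab_frame("scene");t=cams.grab_frame("top")
cv2.imwrite("pics/w3.png",np.vstack([np.hstack([cv2.resize(b[150:300,270:470],(400,300)),cv2.resize(t[150:250,290:423],(400,300))]),cv2.resize(a[84:384,56:456],(800,600))[::2,::1][:300]])[:,:,::-1])
```

```text
t 3.12 pos [ 0.4629 -0.3363  0.0447] head -10.25 z [-0.  0. -1.] shift [ 0.0012  0.0002 -0.0013] turn -0.25 F [-0.1  0.2  0.6] w -0.001
```

View pics/w3.png

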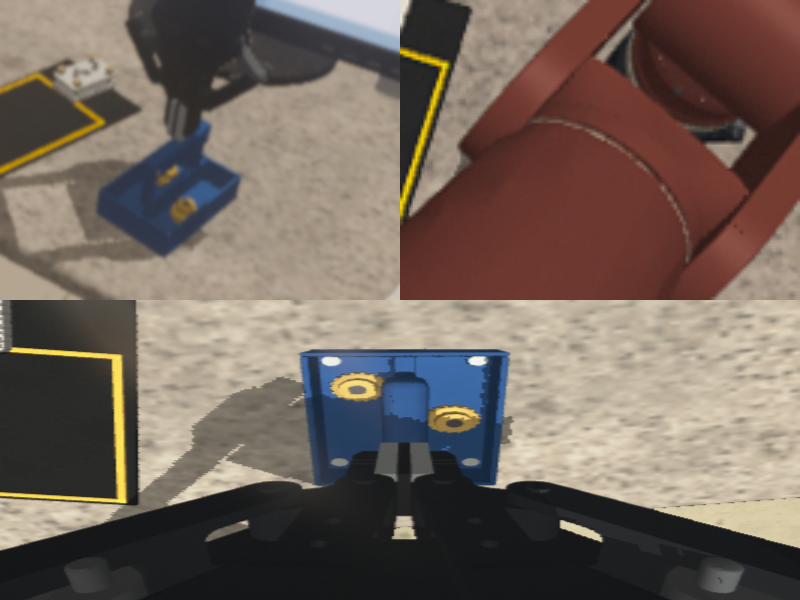

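Run:
```python
from h import *
b=cams.get_calibration("scene");c=cams.get_calibration("wrist")
g=lambda x,y,z:np.r_[np.array([.464,-.3367])+np.array([[.985,.174],[-.174,.985]])@[x,y],z]
P=[manip.state()["tool_pos"],g(-.043,0,.076),g(.043,0,.076),g(.055,.038,.028),g(-.055,-.038,.028)]
print(proj(b,P).round(0));print(proj(c,P).round(0))
# wrist camera offset in tool frame
s=manip.state();print(c["cam_to_world"][:3,3]-s["tool_pos"])
t=cams.grab_frame("scene");cv2.imwrite("pics/s4.png",cv2.resize(t[170:290,300:420],(600,600),interpolation=2)[:,:,::-1])
```

```text
[[357. 235.]
 [344. 231.]
 [374. 210.]
 [357. 219.]
 [355. 268.]]
[[258. 216.]
 [259. 294.]
 [259. 164.]
 [206. 135.]
 [304. 268.]]
[ 0.07256871 -0.01278082  0.18072736]
```

View pics/s4.png

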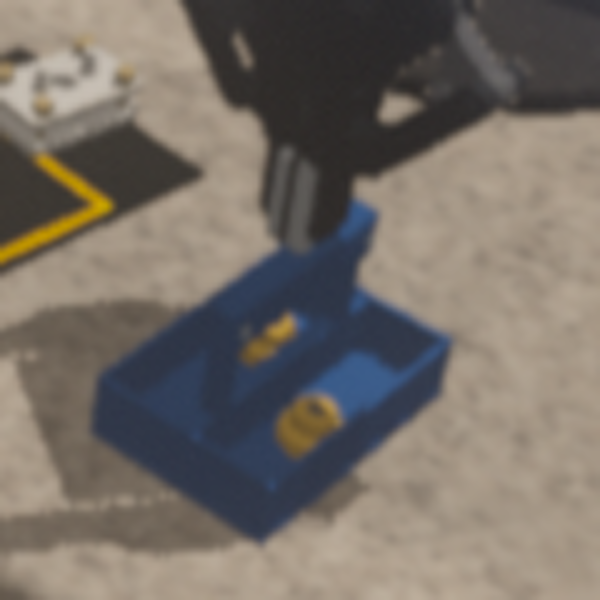

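Run:
```python
from h import *
b=cams.get_calibration("scene");c=cams.get_calibration("wrist");p=manip.state()["tool_pos"]
h=np.array([.985,-.174,0])
for z in(.045,.055,.065,.075,.085):
    for k in(-.011,0,.011):
        q=p+h*k;q[2]=z;print(z,k,proj(b,q).round(0),proj(c,q).round(0))
```

```text
0.045 -0.011 [[353. 237.]] [[258. 230.]]
0.045 0 [[357. 234.]] [[258. 216.]]
0.045 0.011 [[360. 232.]] [[258. 202.]]
0.055 -0.011 [[354. 233.]] [[258. 237.]]
0.055 0 [[357. 230.]] [[258. 222.]]
0.055 0.011 [[361. 227.]] [[258. 207.]]
0.065 -0.011 [[354. 228.]] [[258. 243.]]
0.065 0 [[358. 226.]] [[258. 228.]]
0.065 0.011 [[362. 223.]] [[258. 212.]]
0.075 -0.011 [[355. 224.]] [[258. 251.]]
0.075 0 [[359. 221.]] [[258. 235.]]
0.075 0.011 [[363. 218.]] [[258. 218.]]
0.085 -0.011 [[356. 219.]] [[258. 260.]]
0.085 0 [[360. 216.]] [[258. 243.]]
0.085 0.011 [[364. 214.]] [[258. 225.]]
```

The tips sit at a height of about 0.08, just above the bar: the scene view puts them at (359,220) and the wrist view at row 227. The reported TCP height is 0.045, so the fingers end about 33 mm short of the stated TCP. I'll open and go lower in steps, then check.

Call:
jog_arm:
  targets:
    - [0,0,0,0]
    - [0,0,0,0]
    - [0,0,0,0]
    - [0,0,0,0]
    - [0,0,0,0]
  fingers: 0.7

```text
time: 3.73
tool_pos: [0.4629, -0.3362, 0.0447]
tool_rot: [-0.0, 0.996, -0.089, 0.0]
contact_force: [-0.2, 0.6, 0.0]
gripper_width: 0.693
```

Call:
jog_arm:
  targets:
    - [0,0,0.005,0]
    - [0,0,0.01,0]
    - [0,0,0.015,0]
    - [0,0,0.02,0]
    - [0,0,0.02,0]

```text
time: 4.15
tool_pos: [0.4619, -0.3354, 0.0228]
tool_rot: [-0.001, 0.996, -0.089, -0.001]
contact_force: [-0.2, -0.4, -0.5]
gripper_width: 0.698
```

Run:
```python
from h import *
go([.464,-.3367],-10,.013)
t=cams.grab_frame("scene");a=cams.grab_frame("wrist")
cv2.imwrite("pics/s5.png",np.hstack([cv2.resize(t[170:290,300:420],(400,400),interpolation=2),cv2.resize(a[120:320,160:360],(400,400))])[:,:,::-1])
```

```text
t 4.15 pos [ 0.4619 -0.3354  0.0228] head -10.24 z [-0.0022  0.002  -1.    ] shift [0.0023 0.001  0.0098] turn -0.24 F [-0.2 -0.4 -0.5] w 0.698
```

View pics/s5.png

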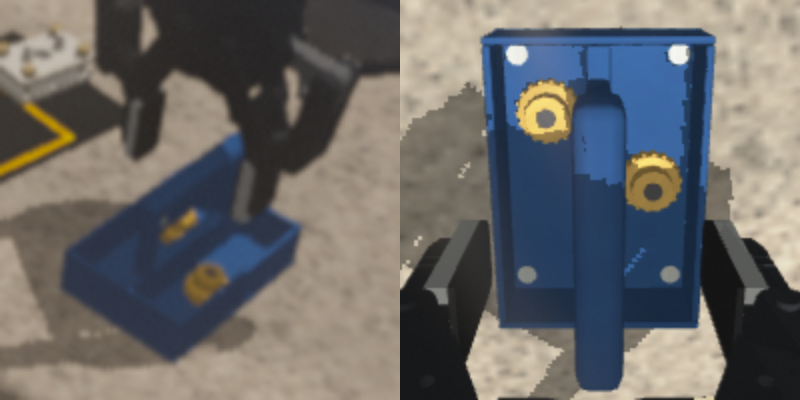

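Run:
```python
from h import *
b=cams.get_calibration("scene");p=manip.state()["tool_pos"];print(p)
for z in(.035,.045,.055,.065,.075):
    q=p+np.array([-.174,-.985,0])*.033;q[2]=z;r=p-np.array([-.174,-.985,0])*.033;r[2]=z;print(z,(proj(b,[q,r])-[300,170])/120*400)
```

```text
[ 0.46254726 -0.33597113  0.02405404]
0.035 [[237.8416407  260.04134485]
 [135.44322467 199.67295571]]
0.045 [[240.96657158 245.52186459]
 [137.66014613 185.42621605]]
0.055 [[244.14027055 230.77579139]
 [139.90994384 170.96820175]]
0.065 [[247.3638882  215.79777918]
 [142.19335457 156.29417799]]
0.075 [[250.63861162 200.58231237]
 [144.51113728 141.39926742]]
```

Confirmed: at opening 0.7 the tips are at a height of about 0.063 while the reported TCP height is 0.024, and the bar is centred between the pads. I'll lower 10 mm and close.

Call:
jog_arm:
  targets:
    - [0.001,0.0005,0.004,0]
    - [0.001,0.0005,0.008,0]
    - [0.001,0.0005,0.011,0]
    - [0.001,0.0005,0.011,0]
    - [0.001,0.0005,0.011,0]

```text
time: 4.67
tool_pos: [0.4636, -0.3367, 0.0133]
tool_rot: [-0.0, 0.996, -0.089, -0.0]
contact_force: [0.1, 0.4, 0.1]
gripper_width: 0.7
```

Call:
jog_arm:
  targets:
    - [0,0,0,0]
    - [0,0,0,0]
    - [0,0,0,0]
    - [0,0,0,0]
    - [0,0,0,0]
  fingers: 0

```text
time: 5.08
tool_pos: [0.464, -0.3368, 0.0141]
tool_rot: [-0.0, 0.996, -0.089, 0.0]
contact_force: [0.8, 1.6, 1.3]
gripper_width: 0.15
```

Call:
jog_arm:
  targets:
    - [0,0,0,0]
    - [0,0,0,0]
    - [0,0,0,0]
    - [0,0,0,0]

```text
time: 5.42
tool_pos: [0.464, -0.3369, 0.0141]
tool_rot: [-0.0, 0.996, -0.089, 0.0]
contact_force: [-0.1, 2.2, 3.9]
gripper_width: 0.15
```

The opening stopped at 0.15 (about 13 mm), so the bar is gripped. Lifting gently.

Call:
jog_arm:
  targets:
    - [0,0,-0.002,0]
    - [0,0,-0.006,0]
    - [0,0,-0.012,0]
    - [0,0,-0.019,0]
    - [0,0,-0.026,0]

```text
time: 5.83
tool_pos: [0.4636, -0.3369, 0.0401]
tool_rot: [-0.0, 0.996, -0.089, -0.0]
contact_force: [0.5, 1.6, -2.7]
gripper_width: 0.146
```

Call:
jog_arm:
  targets:
    - [0,0,-0.007,0]
    - [0,0,-0.014,0]
    - [0,0,-0.021,0]
    - [0,0,-0.026,0]
    - [0,0,-0.029,0]

```text
time: 6.25
tool_pos: [0.4642, -0.3373, 0.07]
tool_rot: [0.0, 0.996, -0.089, 0.001]
contact_force: [0.2, -1.4, -3.2]
gripper_width: 0.149
```

Call:
jog_arm:
  targets:
    - [0,0,0,0]
    - [0,0,0,0]
    - [0,0,0,0]

```text
time: 6.5
tool_pos: [0.4635, -0.3367, 0.0682]
tool_rot: [-0.0, 0.996, -0.089, -0.0]
contact_force: [-0.2, -0.2, -3.4]
gripper_width: 0.15
```

Run:
```python
from h import *
go([.4835,-.1587],-18.1,.07)
c=cams.get_calibration("wrist");a=cams.grab_frame("wrist")
np.savez("w6.npz",img=a,**c)
cv2.imwrite("pics/w6.png",a[:,:,::-1])
```

```text
t 6.5 pos [ 0.4635 -0.3367  0.0682] head -10.24 z [-7.e-04  6.e-04 -1.e+00] shift [-0.0119 -0.1787 -0.0017] turn 7.86 F [-0.2 -0.2 -3.4] w 0.15
```

View pics/w6.png

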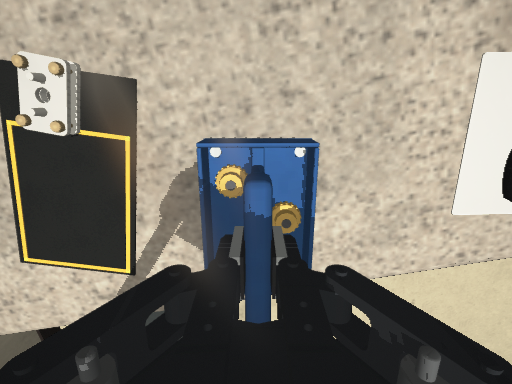

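The caddy is hanging level with both nuts in it. The far rim is at row about 140 and the outline corners run from (7,121) to (134,272). I'll use this view to refine the caddy-in-gripper offset and the mat.

Run:
```python
from h import *
f=np.load("w6.npz");img=f["img"]
h=cv2.cvtColor(img,cv2.COLOR_RGB2HSV);y=cv2.inRange(h,(20,110,110),(36,255,255));y[:,150:]=0;y[:110]=0;y[290:]=0
y=cv2.morphologyEx(y,cv2.MORPH_CLOSE,np.ones((5,5)))
Y=big(y);print(cv2.boundingRect(Y));print("mat",rect(ray(f,Y,.003)))
P=ray(f,Y,.003);print(cv2.approxPolyDP(Y,4,True)[:,0].tolist())
b=masks(img)[1];b[:,:190]=0;b[:,330:]=0
B=big(b);x,yy,w,hh=cv2.boundingRect(B);print(x,yy,w,hh)
E_=ray(f,[[x,yy+2],[x+w-1,yy+2]],.082);print(E_,np.linalg.norm(E_[0]-E_[1]),E_.mean(0))
p=np.array([.4635,-.3367]);a=np.radians(-10.24);R2=np.array([[np.cos(a),np.sin(a)],[-np.sin(a),np.cos(a)]])
print("in tool-heading frame",(E_[:,:2]-p)@R2.T)
```

```text
(6, 120, 124, 154)
mat ((482.97479248046875, -157.61868286132812), [108.44042205810547, 143.552490234375], np.float32(-18.01847))
[[6, 120], [24, 260], [129, 273], [129, 136], [80, 129], [78, 133], [125, 141], [126, 268], [27, 257], [12, 125], [21, 126]]
197 139 122 184
[[ 0.52452229 -0.30940896  0.082     ]
 [ 0.51135599 -0.38237801  0.082     ]] 0.07414737477384847 [ 0.51793914 -0.34589349  0.082     ]
in tool-heading frame [[ 0.05519873  0.03770438]
 [ 0.05521399 -0.036443  ]]
```

Call:
jog_arm:
  targets:
    - [0,-0.003,0,0]
    - [-0.001,-0.01,0,0]
    - [-0.001,-0.02,0,0]
    - [-0.002,-0.033,0,0]
    - [-0.003,-0.047,0,0]

```text
time: 6.97
tool_pos: [0.4692, -0.2887, 0.0686]
tool_rot: [-0.0, 0.996, -0.089, -0.0]
contact_force: [0.8, -0.1, -2.3]
gripper_width: 0.152
```

Call:
jog_arm:
  targets:
    - [-0.001,-0.014,0,0]
    - [-0.002,-0.028,0,0]
    - [-0.003,-0.042,0,0]
    - [-0.004,-0.056,0,0]
    - [-0.005,-0.07,0,0]

```text
time: 7.38
tool_pos: [0.4769, -0.2187, 0.0688]
tool_rot: [0.0, 0.996, -0.089, 0.0]
contact_force: [0.6, -0.4, -3.1]
gripper_width: 0.15
```

Call:
jog_arm:
  targets:
    - [-0.001,-0.014,0,0]
    - [-0.002,-0.028,0,1]
    - [-0.003,-0.041,0,2.5]
    - [-0.004,-0.051,0,4]
    - [-0.004,-0.058,0,5.5]

```text
time: 7.8
tool_pos: [0.4831, -0.1608, 0.0686]
tool_rot: [-0.0, 0.991, -0.137, -0.0]
contact_force: [0.5, -0.6, -2.2]
gripper_width: 0.152
```

Call:
jog_arm:
  targets:
    - [0,-0.003,0,1]
    - [0,-0.004,0,1.8]
    - [0,-0.004,0,2.3]
    - [0,-0.004,0,2.3]
    - [0,-0.004,0,2.3]

```text
time: 8.22
tool_pos: [0.4842, -0.1591, 0.0688]
tool_rot: [0.0, 0.988, -0.157, 0.0]
contact_force: [0.6, -1.1, -2.9]
gripper_width: 0.151
```

Run:
```python
from h import *
go([.4833,-.1583],-18.05,.017)
```

```text
t 8.22 pos [ 0.4842 -0.1591  0.0688] head -18.06 z [ 1.e-04 -2.e-04 -1.e+00] shift [-0.0011 -0.0005  0.0518] turn -0.01 F [ 0.6 -1.1 -2.9] w 0.151
```

Call:
jog_arm:
  targets:
    - [-0.001,-0.0005,0.004,0]
    - [-0.001,-0.0005,0.012,0]
    - [-0.001,-0.0005,0.02,0]
    - [-0.001,-0.0005,0.028,0]
    - [-0.001,-0.0005,0.034,0]

```text
time: 8.63
tool_pos: [0.4825, -0.1576, 0.0329]
tool_rot: [-0.0, 0.988, -0.157, -0.001]
contact_force: [-0.9, -0.1, -2.4]
gripper_width: 0.149
```

Call:
jog_arm:
  targets:
    - [0,0,0.003,0]
    - [0,0,0.006,0]
    - [0,0,0.009,0]
    - [0,0,0.009,0]
    - [0,0,0.009,0]

```text
time: 9.05
tool_pos: [0.4835, -0.158, 0.0258]
tool_rot: [0.0, 0.988, -0.157, 0.0]
contact_force: [0.3, -0.0, -2.1]
gripper_width: 0.152
```

Run:
```python
from h import *
go([.4833,-.1583],-18.05,.017)
c=cams.get_calibration("wrist");a=cams.grab_frame("wrist");np.savez("w7.npz",img=a,**c)
t=cams.grab_frame("scene")
cv2.imwrite("pics/w7.png",np.hstack([cv2.resize(t[150:270,200:360],(400,300)),cv2.resize(a[90:330,130:450],(400,300))])[:,:,::-1])
```

```text
t 9.05 pos [ 0.4835 -0.158   0.0258] head -18.04 z [ 1.e-04 -1.e-04 -1.e+00] shift [-0.0001  0.0004  0.0088] turn 0.01 F [ 0.3 -0.  -2.1] w 0.152
```

View pics/w7.png

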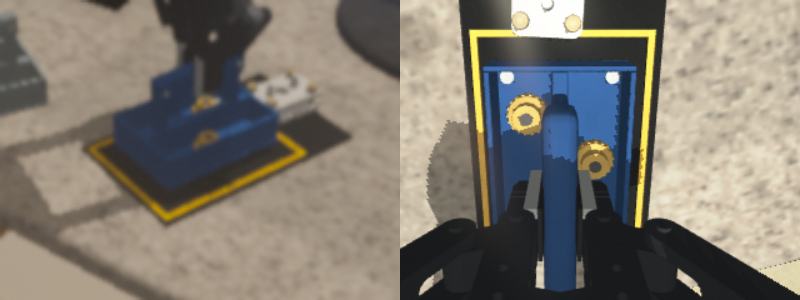

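Yellow far corners are at crop (470,32) and (656,31), and the caddy rim is at (485,67) to (636,67), parallel to them. I'll check the centring numerically.

Run:
```python
from h import *
f=np.load("w7.npz");img=f["img"];p=np.array([.4835,-.158]);a=np.radians(-18.05);R2=np.array([[np.cos(a),np.sin(a)],[-np.sin(a),np.cos(a)]])
fr=lambda P:((P[:,:2]-p)@R2.T*1000).round(1)
h=cv2.cvtColor(img,cv2.COLOR_RGB2HSV)
y=cv2.inRange(h,(22,150,120),(34,255,255));b=masks(img)[1];
for r in(125,135,150,165,180,200,225,240):
    c=np.where(y[r])[0];L=c[c<210];Rr=c[c>318]
    d=np.where(b[r])[0]
    if len(L) and len(Rr): print(r,"Y",fr(ray(f,[[L.min(),r],[L.max(),r],[Rr.min(),r],[Rr.max(),r]],.003))[:,1],"B",(fr(ray(f,[[d.min(),r],[d.max(),r]],.040))[:,1] if len(d) else ""))
for col in(200,220,320): 
    c=np.where(y[:,col])[0];c=c[c<140];d=np.where(b[:,col])[0]
    print(col,"Yx",fr(ray(f,[[col,c.min()],[col,c.max()]],.003))[:,0] if len(c) else "","Bx",fr(ray(f,[[col,d.min()]],.040))[:,0],d.min())
```

```text
125 Y [ 53.3  49.6 -51.1 -54.8] B 
135 Y [ 53.1  49.4 -50.9 -54.6] B 
150 Y [ 53.2  49.4 -51.  -54.7] B [ 38.  -36.7]
165 Y [ 53.2  49.4 -51.  -54.9] B [ 38.  -36.7]
180 Y [ 52.5  50.2 -51.1 -55. ] B [ 38.  -36.6]
200 Yx [70.5 67. ] Bx [55.2] 141
220 Yx  Bx [53.3] 144Traceback (most recent call last):
  File "<stdin>", line 12, in <module>
    return umr_minimum(a, axis, None, out, keepdims, initial, where)
ValueError: zero-size array to reduction operation minimum which has no identity
```

Call:
jog_arm:
  targets:
    - [-0.0005,0.0012,0.001,0]
    - [-0.0005,0.0012,0.003,0]
    - [-0.0005,0.0012,0.005,0]
    - [-0.0005,0.0012,0.007,0]
    - [-0.0005,0.0012,0.007,0]

```text
time: 9.57
tool_pos: [0.4821, -0.1587, 0.018]
tool_rot: [-0.0, 0.988, -0.157, -0.001]
contact_force: [0.2, 0.4, -2.5]
gripper_width: 0.148
```

Call:
jog_arm:
  targets:
    - [0,0,0.0005,0]
    - [0,0,0.001,0]
    - [0,0,0.0015,0]
    - [0,0,0.0015,0]
    - [0,0,0.0015,0]

```text
time: 9.98
tool_pos: [0.4826, -0.1589, 0.0172]
tool_rot: [0.0, 0.988, -0.157, 0.0]
contact_force: [0.6, -0.2, -2.7]
gripper_width: 0.145
```

Call:
jog_arm:
  targets:
    - [0,0,0.0005,0]
    - [0,0,0.001,0]
    - [0,0,0.001,0]
    - [0,0,0.001,0]

```text
time: 10.32
tool_pos: [0.4827, -0.1589, 0.017]
tool_rot: [-0.0, 0.988, -0.157, -0.0]
contact_force: [-3.6, 1.6, 5.9]
gripper_width: 0.146
```

Contact: the force has reversed from −2.7 to +5.9 N, at the expected height. Releasing.

Call:
jog_arm:
  targets:
    - [0,0,-0.0004,0]
    - [0,0,-0.0004,0]
    - [0,0,-0.0004,0]

```text
time: 10.57
tool_pos: [0.4827, -0.1589, 0.017]
tool_rot: [-0.0, 0.988, -0.157, 0.0]
contact_force: [-3.8, 1.8, 5.9]
gripper_width: 0.15
```

Call:
jog_arm:
  targets:
    - [0,0,0,0]
    - [0,0,0,0]
    - [0,0,0,0]
    - [0,0,0,0]
    - [0,0,0,0]
  fingers: 0.6

```text
time: 10.98
tool_pos: [0.4826, -0.159, 0.0165]
tool_rot: [0.0, 0.988, -0.157, 0.0]
contact_force: [-0.1, 0.0, -0.0]
gripper_width: 0.599
```

Call:
jog_arm:
  targets:
    - [0,0,-0.004,0]
    - [0,0,-0.015,0]
    - [0,0,-0.035,0]
    - [0,0,-0.06,0]
    - [0,0,-0.085,0]

```text
time: 11.4
tool_pos: [0.4823, -0.1588, 0.1031]
tool_rot: [-0.0, 0.988, -0.157, -0.0]
contact_force: [1.1, 0.2, 0.2]
gripper_width: 0.595
```

Call:
jog_arm:
  targets:
    - [0,0,-0.015,0]
    - [0,0,-0.025,0]
    - [0,0,-0.03,0]
    - [0,0,-0.03,0]
    - [0,0,-0.03,0]

```text
time: 11.82
tool_pos: [0.4821, -0.1587, 0.131]
tool_rot: [-0.0, 0.988, -0.157, -0.0]
contact_force: [0.7, -0.6, -0.4]
gripper_width: 0.6
```

Run:
```python
from h import *
go([.4833,-.1583],-18.05,.1)
c=cams.get_calibration("wrist");a=cams.grab_frame("wrist");np.savez("w8.npz",img=a,**c)
cv2.imwrite("pics/w8.png",a[:,:,::-1])
f=c;img=a;p=np.array([.4835,-.158]);t=np.radians(-18.05);R2=np.array([[np.cos(t),np.sin(t)],[-np.sin(t),np.cos(t)]])
y,b=masks(img);b[:,:190]=0;b[:,330:]=0
Y=big(y);print("mat",rect(ray(f,Y,.003)));B=big(b);print("caddy",rect(ray(f,B,.031)),cv2.boundingRect(B))
```

```text
t 11.82 pos [ 0.4821 -0.1587  0.131 ] head -18.04 z [-9.e-04  5.e-04 -1.e+00] shift [ 0.001  -0.0008  0.031 ] turn 0.01 F [ 0.7 -0.6 -0.4] w 0.6
mat ((473.36346435546875, -189.48902893066406), [44.389461517333984, 141.5526123046875], np.float32(-17.915642))
caddy ((478.22430419921875, -156.9220733642578), [76.227294921875, 119.59038543701172], np.float32(-17.94069)) (221, 128, 74, 108)
```

View pics/w8.png

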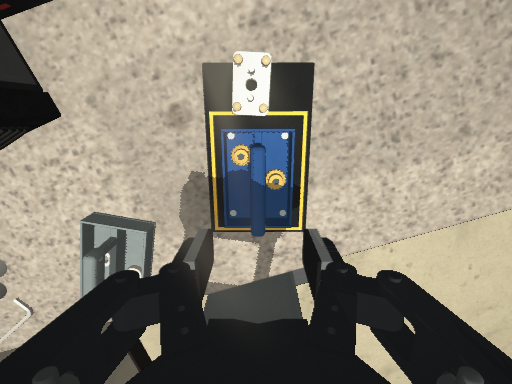

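The caddy sits inside the outline, parallel to it, with both nuts in. One last numeric check, then I'll hand in.

Run:
```python
from h import *
f=np.load("w8.npz");img=f["img"];p=np.array([.4833,-.1583]);a=np.radians(-18.05);R2=np.array([[np.cos(a),np.sin(a)],[-np.sin(a),np.cos(a)]])
fr=lambda uv,z:((ray(f,uv,z)[:,:2]-p)@R2.T*1000).round(1)
y,b=masks(img);b[:,:190]=0;b[:,330:]=0
for r in(140,160,180,200):
    c=np.where(y[r])[0];L=c[c<222];Q=c[c>292];d=np.where(b[r])[0]
    print(r,"Y",fr([[L.min(),r],[L.max(),r],[Q.min(),r],[Q.max(),r]],.003)[:,1],"B",fr([[d.min(),r],[d.max(),r]],.031)[:,1])
for col in(226,234,286):
    c=np.where(y[:,col])[0];d=np.where(b[:,col])[0];u=c[c<122];l=c[c>222]
    print(col,"Yx far",fr([[col,u.min()],[col,u.max()]],.003)[:,0] if len(u) else "","near",fr([[col,l.min()],[col,l.max()]],.003)[:,0] if len(l) else "","Bx",fr([[col,d.min()],[col,d.max()]],.031)[:,0])
manip.job_done()
```

```text
140 Y [ 53.9  50.5 -51.4 -54.8] B [ 36.6 -37.5]
160 Y [ 53.9  50.4 -51.4 -54.9] B [ 37.4 -37.3]Traceback (most recent call last):
  File "<stdin>", line 7, in <module>
    return umr_minimum(a, axis, None, out, keepdims, initial, where)
ValueError: zero-size array to reduction operation minimum which has no identity
```

Run:
```python
from h import *
f=np.load("w8.npz");img=f["img"];p=np.array([.4833,-.1583]);a=np.radians(-18.05);R2=np.array([[np.cos(a),np.sin(a)],[-np.sin(a),np.cos(a)]])
fr=lambda uv,z:((ray(f,uv,z)[:,:2]-p)@R2.T*1000).round(1)[:,0]
y,b=masks(img)
for col in(226,240,285):
    c=np.where(y[:,col])[0];d=np.where(b[100:250,col])[0]+100;u=c[(c<122)&(c>105)];l=c[c>222]
    for n,v,z in(("far",u,.003),("near",l,.003),("caddy",d,.031)):
        if len(v): print(col,n,fr([[col,v.min()],[col,v.max()]],z))
manip.job_done();print(manip.state()["time"])
```

```text
226 far [70.9 67.8]
226 caddy [-11.3 -55.1]
240 caddy [ 53.5 -55.1]
285 far [70.9 67.8]
285 caddy [ 53.6 -55. ]
the job is handed in; nothing more can be done
the job is handed in; nothing more can be done
```

I set the blue caddy down inside the yellow outline with both nuts still in it, released it, backed the gripper off and handed the job in. The last clock reading before hand-in was about 12 s.

- **Missed first grasp:** my first close shut on nothing, just above the handle bar. The fingertips turned out to be about 33 mm short of the reported TCP. I reopened, went lower, and the second grasp held at an opening of 0.15.
- **Set-down:** I lowered the caddy until the vertical force went from −2.7 N to +5.9 N at the expected height, and only then opened the fingers. The force then read zero.
- **Position:** the last wrist picture puts the caddy about 0.5 mm from the outline's centre across and about 1 mm along. It is parallel to the outline within about 0.1–0.2°. The camera calibration is only good to about 2 mm.
- **Check that failed:** the near yellow edge was not picked up in the last picture, so the lengthwise centring rests on the far edge and the caddy's own edges. The whole-contour fits of the mat and caddy from that picture were also distorted by occlusion and the handle, so I ignored the centre positions they gave.

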